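Set the preheater's nozzle height by counted turns of its worn handwheel

ROBOT

A 7-joint arm with a two-finger parallel gripper is mounted at the origin on the work surface. World frame = base frame: x ahead of the robot, y to its left, z up, the work surface at z = 0. Lengths are in m, angles in rad, forces in N, time in s.
With the tool pointing down it reaches from about 0.425 to 0.825 m from the base axis. Payload 3.6 kg.
Tool frame: the origin (TCP) lies midway between the tips of the shut fingers; the grasp point (between the pads) lies manip.tcp_to_grasp behind it (manip.tcp_to_grasp is the distance from the TCP to the grasp point, in m); z points along the fingers, y is the line along which they close (so a half turn about z gives the same grasp; the last joint's range is limited). The gripper opens to 93 mm and grips with 3 to 60 N. Pads are 15 mm wide; open, the fingers measure 128 mm over their backs; the gripper's body (75 mm by 188 mm) begins 65 mm behind the grasp point.
Start: joints at [1.139, 0.615, -0.013, 1.423, 0.008, 1.103, -0.04], TCP at [0.257, -0.597, 0.219] pointing down, gripper open.
Joint ranges: [-3.12, 3.12], [-0.3, 2.06], [-1.34, 1.32], [0.26, 2.42], [-1.36, 4.5], [0.01, 1.98], [-2.84, 2.84]. Speed limits (rad/s): [2.79, 2.79, 3.14, 3.14, 3.14, 3.14, 3.14].

INTERFACE

Orientations are given as a rotation vector (axis times angle).
In Python, from station import state, imaging, manip gives the robot as it stands.
- The arm moves only by the tool play_rows, never from a script. Its argument "plan" is a list of rows, each an object with "angular": the turn, a rotation vector about the tool's x, y, z in degrees, a list of three; "offset": the shift along the tool's x, y, z in m, a list of three; "grip": the closure, from -1 (fully open) to 1 (shut). In form: [{"angular": [ax, ay, az], "offset": [dx, dy, dz], "grip": grip}, ...]. A call has 1 to 8 rows; each row shifts and turns the commanded pose from where the row before left it, along the tool's axes as they then stand; what a row does not reach is not made up. A row lasts 1/8 s, in which the tool goes at most 62.5 mm and 10.7 degrees, less where a joint would pass 70% of its speed; a pose out of reach is approached as far as the arm can. A call is refused whole if a number of a shift passes 0.0625 or a number of a turn 10.7, either way. A call with a gripper value outside its range is refused whole. The fingers move at their own pace and stop on an object; "newtons" is the grip in N (left out, the last holds). Time passes only in rows, so rows that do not move let the fingers close. It gives the time, the measured TCP pose, the force, the opening and the grip force at its end, in the units of the state.
- state(): the state, without advancing time (a new reading comes with each control period).
- imaging.snapshot(name): name is "side" or "top" or "wrist"; returns a dict with "color" (480x640x3 uint8, red, green, blue), "fovy" (degrees; the focal length in pixels is half the picture's height over the tangent of half this angle, whatever the lens; pixels are square), "cx", "cy" (the principal point, pixels), "R" (3x3) and "t" (3): a world point X has camera coordinates R X + t. Camera axes: x right, y down, z forward; pixel columns grow to the right and rows downward; lengths in m; the calibration is good to about 2 mm. The wrist camera is an equidistant fisheye: a pixel r from the principal point sees the ray r / f radians off the axis. A picture is of the moment at which its call begins. There is no depth.
- manip.hand_in(): hands the job in; it is judged then, once.
Trained networks look in a picture, given as the dict that the camera call returned (one of the last four; its "shot" number tells which), for a name from the list of things; names that differ only in an ending like _2 or _b are one class to them, and where a whole thing is asked for, a point or a joint stands for the part that bears it (a point fixed in the world has none). Each returns a list of dicts, best first, with "conf" (0 to 1); they miss things now and then, are a little off and sometimes report something else, mostly with a low value. They report only what shows in the picture. A call takes as long as a camera call.
- imaging.silhouettes(picture, query): "pixels" (480x640 bool, what is visible of it) and "extent" ([left, top, width, height] in pixels, round what is visible of it).
The state is a dict: "t": time; "q": joint angles; "joint_vel": joint speeds; "joint_torque": joint torques, N m; "tool_pos": TCP position; "orientation": TCP orientation; "wrist_force": force on the tool from outside, world axes, zero at the start; "moment": the same for the moment, N m; "opening": finger opening in m; "grip_force": force on a finger pad.
Only numpy, scipy, OpenCV 4.12 (cv2) and the standard library are available. Lean on these libraries where they do the work, as an engineer would, in place of code of your own. Each camera call takes 0.05 s, during which the arm holds its last target. There are 200 camera calls.

TASK

Set the hot-air nozzle of the board preheater one and a half turns up from its bottom stop: with the crank handwheel wind the nozzle down (clockwise) until you feel it rest on the stop, without forcing it, then wind it up (anticlockwise). The screw is worn, so first turn back through the free play until the wheel takes up the load, and count the one and a half turns from there. Then let go, leaving the other things on the bench where they are.

Things in the scene. Friction and masses are not known exactly. Their poses are not given: they have to be found in the camera images.
- preheater: White and grey board preheating station fixed to the bench, 320 mm deep (x) by 440 mm wide (y, from -240 to +200), deck 100 mm high. Origin: on the bench under it. +y half: bare control shelf with the crank handwheel. -y half: heater well with ribbed tiles, the nozzle in its middle, and two board rails up to 150 mm above the bench. It does not move.
- nozzle_top (a point): Centre of the top face of the square steel hot-air nozzle (44 mm) in the middle of the heater well. It rises and sinks upright: 120 mm above the bench when it rests on the bottom stop, and only 1 mm higher for each full turn of the screw, so that its measured height is far too coarse to set it by: feel for the stop and count turns. Starts 0.2 to 0.6 mm above the stop.
- handle_grip (a point): Point to grip on the handwheel's upright revolving handle: a black round grip, 18 mm thick, 50 mm tall, its top 21 mm above this point and the wheel's spokes 33 mm below it. Stands 45 mm out from the wheel's axis (circle of 90 mm) and goes round with the wheel; the grip spins freely on its pin, so it can be held while it is cranked round. Its position gives the angle of the wheel.
- wheel_axis (a point): Point on the upright axis of the aluminium three-spoke handwheel (113 mm across), level with the grip point, 184 mm above the bench. Anticlockwise from above lifts the nozzle. Push needed at the handle: about 1 N in the free play, about 9 N while the screw turns; on the stop it climbs to 20 N within 8 mm of handle travel (harm above 25 N). Free play at each reversal: unknown, up to half a turn. It stays where it is left.
- multimeter: Red hand-held multimeter lying on the bench, 180 x 85 x 36 mm, origin at the centre of its underside. To be left alone.
- solder_reel: Orange reel of solder standing on the bench, 60 mm across, 50 mm tall, origin at the centre of its underside. To be left alone.
- circuit_board: Brown circuit board with parts on it, waiting on the bench, 160 x 200 mm, up to 34 mm tall, origin at the centre of its underside. To be left alone.

How it is judged:
On the way:
1. the nozzle has been wound down onto its bottom stop (height (world z) of nozzle_top below 0.12002 m), for 0.2 s.
At the end, for the whole second after the job is handed in: The nozzle stands one and a half turns of the screw (1.5 mm) above its bottom stop, within a twelfth of a turn either way; the multimeter, the solder reel and the circuit board are within 30 mm of where they were; the handle is let go (height (world z) of nozzle_top between 0.121417 and 0.121583 m and distance of each of multimeter, solder_reel, circuit_board from where it was at the start of the episode below 0.03 m); the robot touches nothing.
It fails at once if the nozzle is forced onto its bottom stop (more than about 25 N at the handle) (height (world z) of nozzle_top below 0.119957 m).
It fails at once if a bystander (multimeter, solder reel or circuit board) is pushed more than 30 mm (distance of any of multimeter, solder_reel, circuit_board from where it was at the start of the episode above 0.03 m).
It also fails if it takes over 72 s, if anything falls off the work surface, if the arm or the gripper's body presses on something with over 40 N, if the wrist force passes 120 N, or if a joint passes its speed limit or range.

## Working session

There is one attempt and no reset: what is moved stays moved. The work goes in short steps, Python scripts to look and compute and a tool call to move; the robot and the scene stay as the last step left them, time stands still between calls to the robot, and variables do not carry over. Pictures are saved under pics/ and viewed, at most 10 in all, crops included, and the job is handed in when it is done.

Besides the shell and the picture viewer there is one more tool, called after "Call:" as name(argument=value, ...), one argument or row to a line, values as JSON. play_rows: Moves the arm, as the interface text tells. Its arguments: {"type":"object","properties":{"plan":{"type":"array","items":{"type":"object","properties":{"angular":{"type":"array","items":{"type":"number"}},"offset":{"type":"array","items":{"type":"number"}},"grip":{"type":"number"}}}},"newtons":{"type":"number"}},"required":["plan"]}

```bash
ls; mkdir -p pics; python3 - <<'E'
from station import state, imaging, manip
import cv2,numpy as np
s=state();print({k:np.round(v,3).tolist() for k,v in s.items()},manip.tcp_to_grasp)
ims=[]
for n in("top","side"):
    p=imaging.snapshot(n);ims.append(p["color"])
    print(n,p["fovy"],p["cx"],p["cy"],np.round(p["R"],4).tolist(),np.round(p["t"],4).tolist())
    for q in("handle_grip","wheel_axis","nozzle_top","preheater","multimeter","solder_reel","circuit_board"):
        try:
            r=imaging.silhouettes(p,q)
            for d in r[:2]:
                ys,xs=np.nonzero(d["pixels"]);print(q,round(d["conf"],2),d["extent"],xs.mean().round(1),ys.mean().round(1))
        except Exception as e: print(q,e)
cv2.imwrite("pics/top.png",ims[0][...,::-1]);cv2.imwrite("pics/side.png",ims[1][...,::-1])
E
```

```text
pics
{'t': 0.0, 'q': [1.138, 0.616, -0.013, 1.425, 0.008, 1.103, -0.04], 'joint_vel': [0.002, 0.0, -0.001, -0.0, 0.002, 0.001, 0.001], 'joint_torque': [-0.0, -45.894, 0.209, -16.575, -0.061, 0.02, 0.0], 'tool_pos': [0.256, -0.596, 0.217], 'orientation': [-3.075, -0.633, 0.001], 'wrist_force': [-0.793, 0.396, 0.524], 'moment': [0.011, 0.052, 0.046], 'grip_force': 0.0, 'opening': 0.093} 0.0188
top 54.253196203635184 320.37429708465186 228.97294127749186 [[-0.0015, -1.0, -0.0023], [-0.9852, 0.0019, -0.1713], [0.1713, 0.002, -0.9852]] [-0.0464, 0.5306, 0.984]
handle_grip 0.64 [255.9, 165.1, 55.3, 56.5] 283.7 194.5
wheel_axis 0.64 [258.1, 168.8, 54.0, 51.8] 282.9 194.3
nozzle_top 0.93 [380.9, 184.0, 24.1, 25.2] 392.5 197.5
preheater 0.89 [244.5, 103.2, 227.4, 184.8] 360.2 196.2
preheater 0.29 [225.0, 136.8, 30.9, 33.4] 240.1 151.9
multimeter 0.6 [166.0, 198.2, 55.6, 85.3] 193.0 240.1
solder_reel 0.78 [224.1, 136.1, 29.9, 30.8] 239.7 152.1
circuit_board 0.57 [448.6, 256.9, 106.6, 95.2] 500.0 303.4
side 55.10665310105351 326.4508724426428 231.18340915418898 [[-0.9991, -0.0378, -0.0168], [-0.017, 0.744, -0.668], [0.0378, -0.6671, -0.744]] [0.5249, 0.1534, 1.11]
handle_grip 0.8 [271.7, 228.6, 49.6, 55.0] 297.5 259.7
wheel_axis 0.92 [271.9, 230.6, 52.9, 53.6] 297.6 259.9
nozzle_top 0.76 [289.7, 195.3, 25.3, 19.9] 303.9 204.2
preheater 0.58 [203.0, 153.7, 171.7, 177.4] 294.1 244.7
preheater 0.17 [268.6, 227.0, 53.0, 58.9] 297.7 260.3
multimeter 0.89 [282.3, 353.6, 91.0, 58.5] 327.7 382.1
solder_reel 0.88 [225.2, 317.1, 31.2, 32.2] 239.1 333.7
circuit_board 0.75 [359.1, 145.0, 54.4, 55.6] 385.8 170.0
```

```bash
python3 - <<'E'
import cv2,numpy as np
a=cv2.imread("pics/top.png")[150:240,240:330];b=cv2.imread("pics/side.png")[210:300,252:342]
cv2.imwrite("pics/c1.png",np.hstack([cv2.resize(i,None,fx=4.4,fy=4.4,interpolation=cv2.INTER_CUBIC) for i in(a,b)]))
E
```

```text
(no output)
```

View pics/top.png

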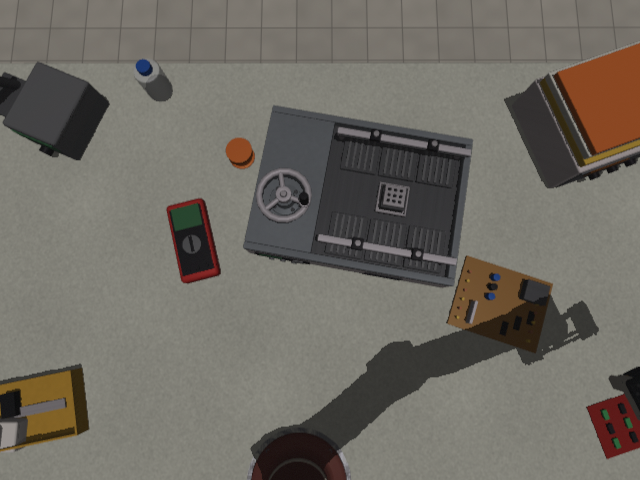

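View pics/c1.png

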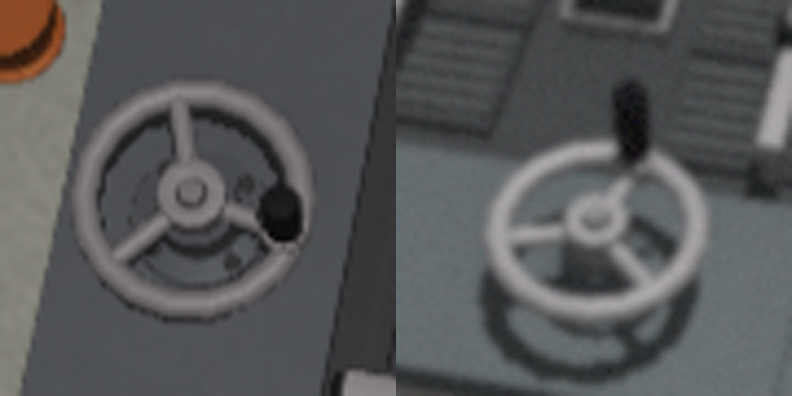

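The top view shows the wheel hub at about (283,194) and the black handle at about (304,198). In the side view they are at (298,260) and (305,238). The shelf is clear, and the reel and multimeter are off to its left.

```bash
cat > h.py <<'E'
import numpy as np, cv2
from station import state, imaging, manip
from scipy.spatial.transform import Rotation as Ro
def K(p): f=240/np.tan(np.radians(p["fovy"]/2)); return np.array([[f,0,p["cx"]],[0,f,p["cy"]],[0,0,1]])
def P(p): return K(p)@np.c_[p["R"],p["t"]]
def tri(p,q,a,b):
    X=cv2.triangulatePoints(P(p),P(q),np.array(a,float),np.array(b,float)).ravel();return X[:3]/X[3]
def atz(p,a,z):
    R=np.array(p["R"]);d=R.T@np.linalg.inv(K(p))@[*a,1];c=-R.T@np.array(p["t"]);return c+d*(z-c[2])/d[2]
E
python3 - <<'E'
from h import *
p=imaging.snapshot("top");q=imaging.snapshot("side")
print("hub",tri(p,q,(283.2,194.3),(297.7,259.5)),"grip",tri(p,q,(303.9,198.4),(305.4,237.7)))
for z in(.151,.155,.16):print(z,atz(p,(283.2,194.3),z),atz(q,(297.7,259.5),z))
for z in(.176,.18,.184):print(z,atz(p,(303.9,198.4),z),atz(q,(305.4,237.7),z))
print("rimctr",atz(p,(194/4.4+240,200/4.4+150),.151),atz(q,((598-396)/4.4+252,230/4.4+210),.151))
print("noz",atz(p,(392.5,197.5),.12),atz(q,(303.9,204.2),.12))
print(Ro.from_rotvec(state()["orientation"]).as_matrix().round(3))
E
```

```text
hub [0.58350177 0.02642077 0.15145052] grip [ 0.56872591 -0.01580362  0.17583269]
0.151 [0.58263455 0.02657736 0.151     ] [0.58454831 0.02574207 0.151     ]
0.155 [0.5816294  0.02624325 0.155     ] [0.58404245 0.02889979 0.155     ]
0.16 [0.58037295 0.02582562 0.16      ] [0.58341013 0.03284695 0.16      ]
0.176 [ 0.56809694 -0.01573299  0.176     ] [ 0.5693008  -0.01586148  0.176     ]
0.18 [ 0.56712913 -0.01588515  0.18      ] [ 0.56885847 -0.01238138  0.18      ]
0.184 [ 0.56616132 -0.01603731  0.184     ] [ 0.56841613 -0.00890127  0.184     ]
rimctr [0.58026216 0.02477096 0.151     ] [0.58348436 0.03337454 0.151     ]
noz [ 0.58316677 -0.19616869  0.12      ] [ 0.5869611  -0.17650703  0.12      ]
[[ 0.919  0.395 -0.   ]
 [ 0.395 -0.919  0.   ]
 [ 0.    -0.    -1.   ]]
```

Call:
play_rows(
  plan=[
    {"angular":[0,0,7.8],"offset":[0,0,-0.02],"grip":-1},
    {"angular":[0,0,7.8],"offset":[0,0,-0.02],"grip":-1},
    {"angular":[0,0,7.7],"offset":[0,0,-0.02],"grip":-1},
    {"angular":[0,0,0],"offset":[0.026,-0.048,0],"grip":-1},
    {"angular":[0,0,0],"offset":[0.026,-0.048,0],"grip":-1},
    {"angular":[0,0,0],"offset":[0.026,-0.048,0],"grip":-1},
    {"angular":[0,0,0],"offset":[0.026,-0.048,0],"grip":-1},
    {"angular":[0,0,0],"offset":[0.026,-0.048,0],"grip":-1},
  ],
)

```text
t: 1.9
tool_pos: [0.3876, -0.3556, 0.279]
orientation: [3.141, -0.001, 0.001]
wrist_force: [1.0, -1.1, -0.1]
opening: 0.093
grip_force: 0.0
```

Call:
play_rows(
  plan=[
    {"angular":[0,0,0],"offset":[0.026,-0.048,0],"grip":-1},
    {"angular":[0,0,0],"offset":[0.026,-0.048,0],"grip":-1},
    {"angular":[0,0,0],"offset":[0.026,-0.048,0],"grip":-1},
    {"angular":[0,0,0],"offset":[0.026,-0.048,0],"grip":-1},
    {"angular":[0,0,0],"offset":[0.026,-0.048,0],"grip":-1},
    {"angular":[0,0,0],"offset":[0.026,-0.048,0],"grip":-1},
    {"angular":[0,0,0],"offset":[0,0,0],"grip":-1},
    {"angular":[0,0,0],"offset":[0,0,0],"grip":-1},
  ],
)

```text
t: 2.9
tool_pos: [0.5427, -0.0703, 0.2786]
orientation: [3.141, -0.002, -0.001]
wrist_force: [-0.3, -0.1, -0.3]
opening: 0.0928
grip_force: 0.0
```

```bash
python3 - <<'E'
from h import *
s=state();print(s["tool_pos"],s["wrist_force"]);print(Ro.from_rotvec(s["orientation"]).as_matrix().round(3),np.round(s["q"],2))
p=imaging.snapshot("wrist");cv2.imwrite("pics/w1.png",p["color"][...,::-1])
def proj(X):
    c=np.array(p["R"])@X+p["t"];f=240/np.tan(np.radians(p["fovy"]/2));r=np.hypot(c[0],c[1]);th=np.arctan2(r,c[2]);return np.array([p["cx"],p["cy"]])+f*th*c[:2]/r
for X in([.583,.0264,.155],[.5687,-.0158,.205],[.5687,-.0158,.184],[.5687,-.0158,.158]):print(X,proj(np.array(X)).round(1))
E
```

```text
[ 0.54269367 -0.07030362  0.27860363] [-0.32105605 -0.11310553 -0.31969545]
[[ 1.    -0.001 -0.001]
 [-0.001 -1.    -0.001]
 [-0.001  0.001 -1.   ]] [ 0.12  0.4  -0.04  1.63  0.02  1.11 -1.5 ]
[0.583, 0.0264, 0.155] [198.  190.8]
[0.5687, -0.0158, 0.205] [236.  221.3]
[0.5687, -0.0158, 0.184] [242.  214.7]
[0.5687, -0.0158, 0.158] [248.3 207.8]
```

View pics/w1.png

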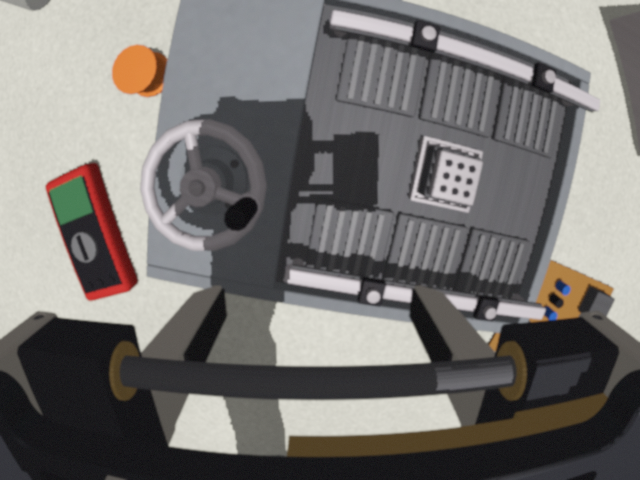

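The wrist view has the hub at about (197,187) and the handle at about (241,213). Both are within a few mm of the predicted positions. I'll go over the handle, descend and grip.

Call:
play_rows(
  plan=[
    {"offset":[0.0135,-0.0275,0],"angular":[0,0,0],"grip":-1},
    {"offset":[0.0135,-0.0275,0],"angular":[0,0,0],"grip":-1},
    {"offset":[0,0,0],"angular":[0,0,0],"grip":-1},
    {"offset":[0,0,0.028],"angular":[0,0,0],"grip":-1},
    {"offset":[0,0,0.028],"angular":[0,0,0],"grip":-1},
    {"offset":[0,0,0.028],"angular":[0,0,0],"grip":-1},
    {"offset":[0,0,0.027],"angular":[0,0,0],"grip":-1},
    {"offset":[0,0,0],"angular":[0,0,0],"grip":-1},
  ],
)

```text
t: 3.95
tool_pos: [0.5679, -0.0174, 0.1661]
orientation: [3.14, -0.007, -0.008]
wrist_force: [1.4, 0.0, 0.8]
opening: 0.0934
grip_force: 0.0
```

Call:
play_rows(
  plan=[
    {"offset":[0,0,0],"angular":[0,0,0],"grip":1},
    {"offset":[0,0,0],"angular":[0,0,0],"grip":1},
    {"offset":[0,0,0],"angular":[0,0,0],"grip":1},
    {"offset":[0,0,0],"angular":[0,0,0],"grip":1},
    {"offset":[0,0,0],"angular":[0,0,0],"grip":1},
    {"offset":[0,0,0],"angular":[0,0,0],"grip":1},
  ],
  newtons=40,
)

```text
t: 4.7
tool_pos: [0.5701, -0.0144, 0.1677]
orientation: [-3.142, 0.001, 0.0]
wrist_force: [0.2, -0.1, 0.1]
opening: 0.0382
grip_force: 0.0
```

```bash
python3 - <<'E'
from h import *
s=state();print(s["tool_pos"],s["wrist_force"],s["opening"],s["grip_force"])
p=imaging.snapshot("wrist");cv2.imwrite("pics/w2.png",p["color"][...,::-1])
E
```

```text
[ 0.57008711 -0.01439047  0.16767341] [ 0.22565366 -0.07209661  0.10353945] 0.038212198328908986 0.0
```

View pics/w2.png

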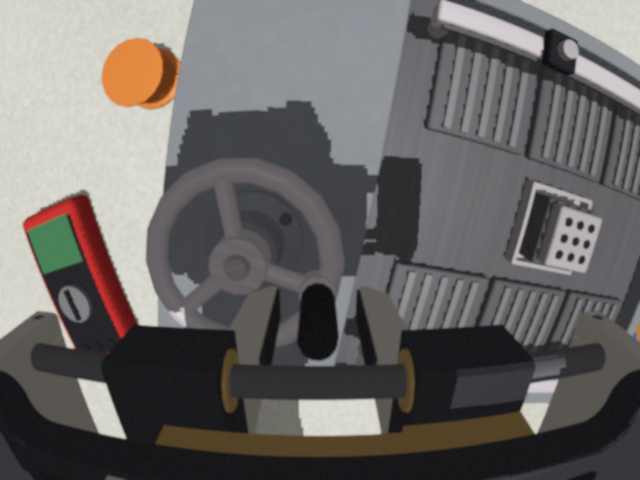

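The handle (318,320) is centred between the fingers, which are still closing.

Call:
play_rows(
  plan=[
    {"offset":[0,0,0],"angular":[0,0,0],"grip":1},
    {"offset":[0,0,0],"angular":[0,0,0],"grip":1},
    {"offset":[0,0,0],"angular":[0,0,0],"grip":1},
    {"offset":[0,0,0],"angular":[0,0,0],"grip":1},
  ],
  newtons=40,
)

```text
t: 5.25
tool_pos: [0.5701, -0.0143, 0.1676]
orientation: [-3.141, 0.001, -0.0]
wrist_force: [-0.1, 0.1, -0.5]
opening: 0.0171
grip_force: 40.0
```

```bash
cat >> h.py <<'E'
def rows(a0,step,n,r=.045):
    a=np.radians(a0+step*np.arange(n+1));d=np.c_[np.cos(a),-np.sin(a)]*r
    print([[round(float(x),4) for x in v] for v in np.diff(d,axis=0)])
E
python3 -c "
from h import *
for a in range(-108,-108-360,-40): print(a,end=' ');rows(a,-10,4)"
```

```text
-108 [[-0.0072, -0.0031], [-0.0066, -0.0043], [-0.0057, -0.0053], [-0.0047, -0.0063]]
-148 [[-0.0036, -0.007], [-0.0023, -0.0075], [-0.001, -0.0078], [0.0004, -0.0078]]
-188 [[0.0018, -0.0076], [0.0031, -0.0072], [0.0043, -0.0066], [0.0053, -0.0057]]
-228 [[0.0063, -0.0047], [0.007, -0.0036], [0.0075, -0.0023], [0.0078, -0.001]]
-268 [[0.0078, 0.0004], [0.0076, 0.0018], [0.0072, 0.0031], [0.0066, 0.0043]]
-308 [[0.0057, 0.0053], [0.0047, 0.0063], [0.0036, 0.007], [0.0023, 0.0075]]
-348 [[0.001, 0.0078], [-0.0004, 0.0078], [-0.0018, 0.0076], [-0.0031, 0.0072]]
-388 [[-0.0043, 0.0066], [-0.0053, 0.0057], [-0.0063, 0.0047], [-0.007, 0.0036]]
-428 [[-0.0075, 0.0023], [-0.0078, 0.001], [-0.0078, -0.0004], [-0.0076, -0.0018]]
```

Call:
play_rows(
  plan=[
    {"offset":[-0.0072,-0.0031,0],"angular":[0,0,0],"grip":1},
    {"offset":[-0.0066,-0.0043,0],"angular":[0,0,0],"grip":1},
    {"offset":[-0.0057,-0.0053,0],"angular":[0,0,0],"grip":1},
  ],
)

```text
t: 5.62
tool_pos: [0.5509, -0.0005, 0.1677]
orientation: [-3.14, 0.0, -0.003]
wrist_force: [3.5, 2.0, -3.7]
opening: 0.0174
grip_force: 40.0
```

Call:
play_rows(
  plan=[
    {"offset":[-0.0047,-0.0063,0],"angular":[0,0,0],"grip":1},
    {"offset":[-0.0036,-0.007,0],"angular":[0,0,0],"grip":1},
    {"offset":[-0.0023,-0.0075,0],"angular":[0,0,0],"grip":1},
  ],
)

```text
t: 6.0
tool_pos: [0.5417, 0.0194, 0.1677]
orientation: [3.141, -0.001, 0.007]
wrist_force: [7.3, 0.5, -7.3]
opening: 0.0175
grip_force: 40.0
```

```bash
cat >> h.py <<'E'
from scipy.optimize import least_squares
def fit(pts):
    pts=np.array(pts);c=least_squares(lambda c:np.hypot(*(pts-c).T)-.045,[.583,.027]).x
    d=pts-c;print("c",c.round(4),"ang",np.degrees(np.arctan2(d[:,1],d[:,0])).round(1),"res",(np.hypot(*d.T)-.045).round(4));return c
E
python3 -c "
from h import *
fit([(.5701,-.0143),(.5509,-.0005),(.5417,.0194)])
print(state()['tool_pos'],state()['moment'])"
```

```text
c [0.5859 0.0278] ang [-110.5 -141.  -169.2] res [-0.  0. -0.]
[0.54172635 0.01935729 0.16773516] [ 0.09612257 -1.57227466  0.03806063]
```

```bash
cat >> h.py <<'E'
def go(cmd,c,angs,r=.045):
    a=np.radians(angs);P=np.r_[[cmd],np.c_[c[0]+r*np.cos(a),c[1]+r*np.sin(a)]]
    for v,A in zip(np.diff(P,axis=0),angs): print(A,[round(float(v[0]),4),round(float(-v[1]),4)])
    print("cmd end",P[-1].round(4))
def tang(pos,c,F):
    a=np.arctan2(pos[1]-c[1],pos[0]-c[0]);t=np.array([np.sin(a),-np.cos(a)]);print("ang",np.degrees(a).round(1),"cw resist",-(t@F[:2]).round(2),"radial",(np.array([np.cos(a),np.sin(a)])@F[:2]).round(2),"r",np.hypot(pos[0]-c[0],pos[1]-c[1]).round(4))
E
python3 -c "
from h import *
go((.540,.0192),(.5859,.0278),list(range(-179,-179-330,-10)))"
```

```text
-179 [0.0009, -0.0078]
-189 [0.0005, -0.0078]
-199 [0.0019, -0.0076]
-209 [0.0032, -0.0072]
-219 [0.0044, -0.0065]
-229 [0.0054, -0.0056]
-239 [0.0063, -0.0046]
-249 [0.0071, -0.0034]
-259 [0.0075, -0.0022]
-269 [0.0078, -0.0008]
-279 [0.0078, 0.0005]
-289 [0.0076, 0.0019]
-299 [0.0072, 0.0032]
-309 [0.0065, 0.0044]
-319 [0.0056, 0.0054]
-329 [0.0046, 0.0063]
-339 [0.0034, 0.0071]
-349 [0.0022, 0.0075]
-359 [0.0008, 0.0078]
-369 [-0.0005, 0.0078]
-379 [-0.0019, 0.0076]
-389 [-0.0032, 0.0072]
-399 [-0.0044, 0.0065]
-409 [-0.0054, 0.0056]
-419 [-0.0063, 0.0046]
-429 [-0.0071, 0.0034]
-439 [-0.0075, 0.0022]
-449 [-0.0078, 0.0008]
-459 [-0.0078, -0.0005]
-469 [-0.0076, -0.0019]
-479 [-0.0072, -0.0032]
-489 [-0.0065, -0.0044]
-499 [-0.0056, -0.0054]
cmd end [ 0.5519 -0.0017]
```

Call:
play_rows(
  plan=[
    {"offset":[0.0009,-0.0078,0],"angular":[0,0,0],"grip":1},
    {"offset":[0.0005,-0.0078,0],"angular":[0,0,0],"grip":1},
    {"offset":[0.0019,-0.0076,0],"angular":[0,0,0],"grip":1},
  ],
)

```text
t: 6.38
tool_pos: [0.5433, 0.0417, 0.1677]
orientation: [3.14, -0.002, -0.0]
wrist_force: [3.9, -2.0, -3.5]
opening: 0.0174
grip_force: 40.0
```

Call:
play_rows(
  plan=[
    {"offset":[0.0032,-0.0072,0],"angular":[0,0,0],"grip":1},
    {"offset":[0.0044,-0.0065,0],"angular":[0,0,0],"grip":1},
    {"offset":[0.0054,-0.0056,0],"angular":[0,0,0],"grip":1},
  ],
)

```text
t: 6.75
tool_pos: [0.5561, 0.0614, 0.1677]
orientation: [3.141, -0.002, -0.002]
wrist_force: [1.1, -2.5, -1.7]
opening: 0.0173
grip_force: 40.0
```

```bash
python3 -c "
from h import *
c=fit([(.5701,-.0143),(.5509,-.0005),(.5417,.0194),state()['tool_pos'][:2]])
s=state();tang(s['tool_pos'],c,np.array(s['wrist_force']))"
```

```text
c [0.5859 0.0278] ang [-110.6 -141.1 -169.3  131.5] res [-0.  0.  0. -0.]
ang 131.5 cw resist 0.85 radial -2.58 r 0.045
```

Call:
play_rows(
  plan=[
    {"offset":[0.0063,-0.0046,0],"angular":[0,0,0],"grip":1},
    {"offset":[0.0071,-0.0034,0],"angular":[0,0,0],"grip":1},
    {"offset":[0.0075,-0.0022,0],"angular":[0,0,0],"grip":1},
  ],
)

```text
t: 7.12
tool_pos: [0.5722, 0.0708, 0.1674]
orientation: [3.139, -0.002, -0.02]
wrist_force: [-7.6, -3.3, 5.7]
opening: 0.017
grip_force: 40.0
```

Call:
play_rows(
  plan=[
    {"offset":[0.0078,-0.0008,0],"angular":[0,0,0],"grip":1},
    {"offset":[0.0078,0.0005,0],"angular":[0,0,0],"grip":1},
    {"offset":[0.0076,0.0019,0],"angular":[0,0,0],"grip":1},
  ],
)

```text
t: 7.5
tool_pos: [0.5948, 0.0722, 0.1674]
orientation: [-3.14, -0.001, 0.021]
wrist_force: [-7.6, 0.6, 5.4]
opening: 0.0169
grip_force: 40.0
```

```bash
python3 -c "
from h import *
s=state();tang(s['tool_pos'],(.5859,.0278),np.array(s['wrist_force']))"
```

```text
ang 78.7 cw resist 7.58 radial -0.86 r 0.0453
```

Call:
play_rows(
  plan=[
    {"offset":[0.0072,0.0032,0],"angular":[0,0,0],"grip":1},
    {"offset":[0.0065,0.0044,0],"angular":[0,0,0],"grip":1},
  ],
)

```text
t: 7.75
tool_pos: [0.6087, 0.067, 0.1673]
orientation: [-3.136, -0.003, 0.021]
wrist_force: [-8.6, 2.5, 5.1]
opening: 0.0173
grip_force: 40.0
```

```bash
python3 -c "
from h import *
s=state();tang(s['tool_pos'],(.5859,.0278),np.array(s['wrist_force']))
c=np.array((.5859,.0278));a=np.radians(-309);go(c+.045*np.array([np.cos(a),np.sin(a)]),c,list(range(-315,-315-180,-6)))"
```

```text
ang 59.8 cw resist 8.72 radial -2.2 r 0.0454
-315 [0.0035, 0.0032]
-321 [0.0032, 0.0035]
-327 [0.0028, 0.0038]
-333 [0.0024, 0.0041]
-339 [0.0019, 0.0043]
-345 [0.0015, 0.0045]
-351 [0.001, 0.0046]
-357 [0.0005, 0.0047]
-363 [0.0, 0.0047]
-369 [-0.0005, 0.0047]
-375 [-0.001, 0.0046]
-381 [-0.0015, 0.0045]
-387 [-0.0019, 0.0043]
-393 [-0.0024, 0.0041]
-399 [-0.0028, 0.0038]
-405 [-0.0032, 0.0035]
-411 [-0.0035, 0.0032]
-417 [-0.0038, 0.0028]
-423 [-0.0041, 0.0024]
-429 [-0.0043, 0.0019]
-435 [-0.0045, 0.0015]
-441 [-0.0046, 0.001]
-447 [-0.0047, 0.0005]
-453 [-0.0047, -0.0]
-459 [-0.0047, -0.0005]
-465 [-0.0046, -0.001]
-471 [-0.0045, -0.0015]
-477 [-0.0043, -0.0019]
-483 [-0.0041, -0.0024]
-489 [-0.0038, -0.0028]
cmd end [ 0.5576 -0.0072]
```

Call:
play_rows(
  plan=[
    {"offset":[0.0035,0.0032,0],"angular":[0,0,0],"grip":1},
    {"offset":[0.0032,0.0035,0],"angular":[0,0,0],"grip":1},
  ],
)

```text
t: 8.0
tool_pos: [0.6159, 0.0619, 0.1674]
orientation: [-3.134, -0.005, 0.018]
wrist_force: [-7.0, 4.5, 4.9]
opening: 0.0172
grip_force: 40.0
```

Call:
play_rows(
  plan=[
    {"offset":[0.0028,0.0038,0],"angular":[0,0,0],"grip":1},
    {"offset":[0.0024,0.0041,0],"angular":[0,0,0],"grip":1},
  ],
)

```text
t: 8.25
tool_pos: [0.6218, 0.0555, 0.1675]
orientation: [-3.132, -0.006, 0.015]
wrist_force: [-5.2, 5.7, 2.4]
opening: 0.0171
grip_force: 40.0
```

Call:
play_rows(
  plan=[
    {"offset":[0.0019,0.0043,0],"angular":[0,0,0],"grip":1},
    {"offset":[0.0015,0.0045,0],"angular":[0,0,0],"grip":1},
  ],
)

```text
t: 8.5
tool_pos: [0.6264, 0.048, 0.1676]
orientation: [-3.13, -0.007, 0.011]
wrist_force: [-3.5, 8.4, 1.0]
opening: 0.0173
grip_force: 40.0
```

Call:
play_rows(
  plan=[
    {"offset":[0.001,0.0046,0],"angular":[0,0,0],"grip":1},
    {"offset":[0.0005,0.0047,0],"angular":[0,0,0],"grip":1},
  ],
)

```text
t: 8.75
tool_pos: [0.6295, 0.0396, 0.1678]
orientation: [-3.129, -0.008, 0.005]
wrist_force: [-0.9, 8.4, 0.8]
opening: 0.017
grip_force: 40.0
```

Call:
play_rows(
  plan=[
    {"offset":[0,0.0047,0],"angular":[0,0,0],"grip":1},
    {"offset":[-0.0005,0.0047,0],"angular":[0,0,0],"grip":1},
  ],
)

```text
t: 9.0
tool_pos: [0.6309, 0.0304, 0.168]
orientation: [-3.128, -0.008, -0.002]
wrist_force: [2.0, 7.6, -1.4]
opening: 0.0171
grip_force: 40.0
```

Call:
play_rows(
  plan=[
    {"offset":[-0.001,0.0046,0],"angular":[0,0,0],"grip":1},
    {"offset":[-0.0015,0.0045,0],"angular":[0,0,0],"grip":1},
  ],
)

```text
t: 9.25
tool_pos: [0.6302, 0.0207, 0.1681]
orientation: [-3.129, -0.007, -0.009]
wrist_force: [5.4, 8.2, -3.6]
opening: 0.0172
grip_force: 40.0
```

Call:
play_rows(
  plan=[
    {"offset":[-0.0014,0.0043,0],"angular":[0,0,0],"grip":1},
    {"offset":[-0.0019,0.0041,0],"angular":[0,0,0],"grip":1},
  ],
)

```text
t: 9.5
tool_pos: [0.6294, 0.0179, 0.1685]
orientation: [-3.121, -0.011, -0.018]
wrist_force: [9.5, 16.4, -7.1]
opening: 0.0171
grip_force: 40.0
```

The force is now about 18 N and travel has halted, so the nozzle is on the stop. I'll hold it there briefly.

Call:
play_rows(
  plan=[
    {"offset":[0.0005,-0.001,0],"angular":[0,0,0],"grip":1},
    {"offset":[0,0,0],"angular":[0,0,0],"grip":1},
    {"offset":[0,0,0],"angular":[0,0,0],"grip":1},
  ],
)

```text
t: 9.88
tool_pos: [0.6296, 0.0182, 0.1684]
orientation: [-3.123, -0.012, -0.016]
wrist_force: [7.7, 12.9, -6.1]
opening: 0.0171
grip_force: 40.0
```

```bash
python3 -c "
from h import *
s=state();print(s['t'],s['tool_pos'],s['wrist_force']);tang(s['tool_pos'],(.5859,.0278),np.array(s['wrist_force']))
fit([(.5701,-.0143),(.5509,-.0005),(.5417,.0194),(.5433,.0417),(.5561,.0614),(.5722,.0708),(.5948,.0722),(.6087,.0670),(.6159,.0619),(.6218,.0555),(.6264,.048),(.6295,.0396),(.6309,.0304),(.6302,.0207),(.6294,.0179)])"
```

```text
9.875 [0.62956338 0.01819939 0.16839422] [ 7.69261357 12.91964539 -6.08977213]
ang -12.4 cw resist 14.27 radial 4.74 r 0.0447
c [0.586 0.028] ang [-110.5 -140.9 -169.   162.2  131.8  107.8   78.7   59.7   48.5   37.5
   26.3   14.9    3.    -9.4  -13.1] res [ 0.0002  0.0002  0.0001 -0.0002 -0.0002 -0.0001  0.0001  0.0001  0.0002
  0.0002  0.0001  0.0001  0.     -0.0002 -0.0004]
```

```bash
python3 -c "
from h import *
c=(.586,.028)
go((.6251,.0043),c,list(range(-12,100,10)))
print();go((.586+.045*np.cos(np.radians(98)),.028+.045*np.sin(np.radians(98))),c,list(range(103,185,5)))"
```

```text
-12 [0.0049, -0.0143]
-2 [0.001, -0.0078]
8 [-0.0004, -0.0078]
18 [-0.0018, -0.0076]
28 [-0.0031, -0.0072]
38 [-0.0043, -0.0066]
48 [-0.0053, -0.0057]
58 [-0.0063, -0.0047]
68 [-0.007, -0.0036]
78 [-0.0075, -0.0023]
88 [-0.0078, -0.001]
98 [-0.0078, 0.0004]
cmd end [0.5797 0.0726]

103 [-0.0039, 0.0007]
108 [-0.0038, 0.001]
113 [-0.0037, 0.0014]
118 [-0.0035, 0.0017]
123 [-0.0034, 0.002]
128 [-0.0032, 0.0023]
133 [-0.003, 0.0025]
138 [-0.0028, 0.0028]
143 [-0.0025, 0.003]
148 [-0.0022, 0.0032]
153 [-0.0019, 0.0034]
158 [-0.0016, 0.0036]
163 [-0.0013, 0.0037]
168 [-0.001, 0.0038]
173 [-0.0006, 0.0039]
178 [-0.0003, 0.0039]
183 [0.0, 0.0039]
cmd end [0.5411 0.0256]
```

Call:
play_rows(
  plan=[
    {"offset":[0.0025,-0.0072,0],"angular":[0,0,0],"grip":1},
    {"offset":[0.0024,-0.0071,0],"angular":[0,0,0],"grip":1},
    {"offset":[0.001,-0.0078,0],"angular":[0,0,0],"grip":1},
    {"offset":[-0.0004,-0.0078,0],"angular":[0,0,0],"grip":1},
  ],
)

```text
t: 10.38
tool_pos: [0.6307, 0.0337, 0.1678]
orientation: [3.141, -0.003, 0.0]
wrist_force: [1.7, -1.3, -0.6]
opening: 0.0173
grip_force: 40.0
```

Call:
play_rows(
  plan=[
    {"offset":[-0.0018,-0.0076,0],"angular":[0,0,0],"grip":1},
    {"offset":[-0.0031,-0.0072,0],"angular":[0,0,0],"grip":1},
    {"offset":[-0.0043,-0.0066,0],"angular":[0,0,0],"grip":1},
  ],
)

```text
t: 10.75
tool_pos: [0.621, 0.0561, 0.1678]
orientation: [-3.141, 0.001, 0.0]
wrist_force: [2.1, -0.5, -0.4]
opening: 0.017
grip_force: 40.0
```

Call:
play_rows(
  plan=[
    {"offset":[-0.0053,-0.0057,0],"angular":[0,0,0],"grip":1},
    {"offset":[-0.0063,-0.0047,0],"angular":[0,0,0],"grip":1},
    {"offset":[-0.007,-0.0036,0],"angular":[0,0,0],"grip":1},
  ],
)

```text
t: 11.12
tool_pos: [0.6022, 0.0698, 0.1677]
orientation: [-3.141, 0.001, 0.001]
wrist_force: [1.0, 0.8, 1.0]
opening: 0.0171
grip_force: 40.0
```

Call:
play_rows(
  plan=[
    {"offset":[-0.0075,-0.0023,0],"angular":[0,0,0],"grip":1},
  ],
)

```text
t: 11.25
tool_pos: [0.5946, 0.0719, 0.1677]
orientation: [-3.141, 0.001, 0.001]
wrist_force: [1.9, -0.5, -0.7]
opening: 0.0173
grip_force: 40.0
```

Call:
play_rows(
  plan=[
    {"offset":[-0.0078,-0.001,0],"angular":[0,0,0],"grip":1},
  ],
)

```text
t: 11.38
tool_pos: [0.5868, 0.0728, 0.1677]
orientation: [-3.141, 0.001, 0.001]
wrist_force: [1.3, -0.2, 0.4]
opening: 0.0172
grip_force: 40.0
```

Call:
play_rows(
  plan=[
    {"offset":[-0.0078,0.0004,0],"angular":[0,0,0],"grip":1},
  ],
)

```text
t: 11.5
tool_pos: [0.579, 0.0721, 0.1677]
orientation: [-3.142, 0.001, 0.001]
wrist_force: [1.3, 0.2, -0.2]
opening: 0.0172
grip_force: 40.0
```

Call:
play_rows(
  plan=[
    {"offset":[-0.0039,0.0007,0],"angular":[0,0,0],"grip":1},
  ],
)

```text
t: 11.62
tool_pos: [0.5751, 0.0713, 0.1677]
orientation: [-3.142, 0.001, 0.001]
wrist_force: [2.1, 0.5, -0.3]
opening: 0.017
grip_force: 40.0
```

Call:
play_rows(
  plan=[
    {"offset":[-0.0038,0.001,0],"angular":[0,0,0],"grip":1},
  ],
)

```text
t: 11.75
tool_pos: [0.5718, 0.0704, 0.1677]
orientation: [-3.141, 0.002, 0.0]
wrist_force: [1.1, 0.6, 0.7]
opening: 0.0173
grip_force: 40.0
```

Call:
play_rows(
  plan=[
    {"offset":[-0.0037,0.0014,0],"angular":[0,0,0],"grip":1},
  ],
)

```text
t: 11.88
tool_pos: [0.5681, 0.069, 0.1677]
orientation: [-3.141, 0.001, 0.0]
wrist_force: [0.5, 0.8, 0.6]
opening: 0.017
grip_force: 40.0
```

Call:
play_rows(
  plan=[
    {"offset":[-0.0035,0.0017,0],"angular":[0,0,0],"grip":1},
  ],
)

```text
t: 12.0
tool_pos: [0.5662, 0.0679, 0.1679]
orientation: [-3.14, 0.001, -0.006]
wrist_force: [5.9, 1.9, -4.2]
opening: 0.0174
grip_force: 40.0
```

Call:
play_rows(
  plan=[
    {"offset":[-0.0034,0.002,0],"angular":[0,0,0],"grip":1},
  ],
)

```text
t: 12.12
tool_pos: [0.5648, 0.0672, 0.168]
orientation: [-3.138, 0.0, -0.013]
wrist_force: [6.7, 3.8, -5.3]
opening: 0.0174
grip_force: 40.0
```

Call:
play_rows(
  plan=[
    {"offset":[-0.0032,0.0023,0],"angular":[0,0,0],"grip":1},
  ],
)

```text
t: 12.25
tool_pos: [0.5617, 0.0654, 0.168]
orientation: [-3.138, -0.0, -0.013]
wrist_force: [6.6, 4.0, -5.2]
opening: 0.0171
grip_force: 40.0
```

Call:
play_rows(
  plan=[
    {"offset":[-0.003,0.0025,0],"angular":[0,0,0],"grip":1},
  ],
)

```text
t: 12.38
tool_pos: [0.5586, 0.0632, 0.1679]
orientation: [-3.137, -0.001, -0.013]
wrist_force: [7.5, 4.6, -4.8]
opening: 0.0176
grip_force: 40.0
```

Call:
play_rows(
  plan=[
    {"offset":[-0.0028,0.0028,0],"angular":[0,0,0],"grip":1},
  ],
)

```text
t: 12.5
tool_pos: [0.5556, 0.0607, 0.1679]
orientation: [-3.137, -0.001, -0.012]
wrist_force: [6.7, 5.3, -5.6]
opening: 0.0172
grip_force: 40.0
```

Call:
play_rows(
  plan=[
    {"offset":[-0.0025,0.003,0],"angular":[0,0,0],"grip":1},
  ],
)

```text
t: 12.62
tool_pos: [0.5529, 0.058, 0.1679]
orientation: [-3.136, -0.001, -0.011]
wrist_force: [6.7, 5.8, -4.7]
opening: 0.017
grip_force: 40.0
```

Call:
play_rows(
  plan=[
    {"offset":[-0.0022,0.0032,0],"angular":[0,0,0],"grip":1},
  ],
)

```text
t: 12.75
tool_pos: [0.5505, 0.0551, 0.1678]
orientation: [-3.136, -0.002, -0.011]
wrist_force: [6.5, 5.6, -3.9]
opening: 0.0174
grip_force: 40.0
```

```bash
python3 -c "
from h import *
c=np.array((.586,.028));a=np.radians(148)
go(c+.045*np.array([np.cos(a),np.sin(a)]),c,list(range(160,160+360,12)))"
```

```text
160 [-0.0041, 0.0085]
172 [-0.0023, 0.0091]
184 [-0.0003, 0.0094]
196 [0.0016, 0.0093]
208 [0.0035, 0.0087]
220 [0.0053, 0.0078]
232 [0.0068, 0.0065]
244 [0.008, 0.005]
256 [0.0088, 0.0032]
268 [0.0093, 0.0013]
280 [0.0094, -0.0007]
292 [0.009, -0.0026]
304 [0.0083, -0.0044]
316 [0.0072, -0.006]
328 [0.0058, -0.0074]
340 [0.0041, -0.0085]
352 [0.0023, -0.0091]
364 [0.0003, -0.0094]
376 [-0.0016, -0.0093]
388 [-0.0035, -0.0087]
400 [-0.0053, -0.0078]
412 [-0.0068, -0.0065]
424 [-0.008, -0.005]
436 [-0.0088, -0.0032]
448 [-0.0093, -0.0013]
460 [-0.0094, 0.0007]
472 [-0.009, 0.0026]
484 [-0.0083, 0.0044]
496 [-0.0072, 0.006]
508 [-0.0058, 0.0074]
cmd end [0.5478 0.0518]
```

Call:
play_rows(
  plan=[
    {"offset":[-0.0041,0.0085,0],"angular":[0,0,0],"grip":1},
    {"offset":[-0.0023,0.0091,0],"angular":[0,0,0],"grip":1},
    {"offset":[-0.0003,0.0094,0],"angular":[0,0,0],"grip":1},
    {"offset":[0.0016,0.0093,0],"angular":[0,0,0],"grip":1},
    {"offset":[0.0035,0.0087,0],"angular":[0,0,0],"grip":1},
    {"offset":[0.0053,0.0078,0],"angular":[0,0,0],"grip":1},
    {"offset":[0.0068,0.0065,0],"angular":[0,0,0],"grip":1},
    {"offset":[0.008,0.005,0],"angular":[0,0,0],"grip":1},
  ],
)

```text
t: 13.75
tool_pos: [0.5614, -0.01, 0.1673]
orientation: [-3.138, -0.001, 0.018]
wrist_force: [-6.3, 3.8, 6.8]
opening: 0.0175
grip_force: 40.0
```

Call:
play_rows(
  plan=[
    {"offset":[0.0088,0.0032,0],"angular":[0,0,0],"grip":1},
    {"offset":[0.0093,0.0013,0],"angular":[0,0,0],"grip":1},
    {"offset":[0.0094,-0.0007,0],"angular":[0,0,0],"grip":1},
    {"offset":[0.009,-0.0026,0],"angular":[0,0,0],"grip":1},
    {"offset":[0.0083,-0.0044,0],"angular":[0,0,0],"grip":1},
    {"offset":[0.0072,-0.006,0],"angular":[0,0,0],"grip":1},
    {"offset":[0.0058,-0.0074,0],"angular":[0,0,0],"grip":1},
    {"offset":[0.0041,-0.0085,0],"angular":[0,0,0],"grip":1},
  ],
)

```text
t: 14.75
tool_pos: [0.6252, 0.005, 0.1675]
orientation: [3.131, -0.008, -0.011]
wrist_force: [-3.0, -7.5, 4.4]
opening: 0.0171
grip_force: 40.0
```

Call:
play_rows(
  plan=[
    {"offset":[0.0023,-0.0091,0],"angular":[0,0,0],"grip":1},
    {"offset":[0.0003,-0.0094,0],"angular":[0,0,0],"grip":1},
    {"offset":[-0.0016,-0.0093,0],"angular":[0,0,0],"grip":1},
    {"offset":[-0.0035,-0.0087,0],"angular":[0,0,0],"grip":1},
    {"offset":[-0.0053,-0.0078,0],"angular":[0,0,0],"grip":1},
    {"offset":[-0.0068,-0.0065,0],"angular":[0,0,0],"grip":1},
    {"offset":[-0.008,-0.005,0],"angular":[0,0,0],"grip":1},
    {"offset":[-0.0088,-0.0032,0],"angular":[0,0,0],"grip":1},
  ],
)

```text
t: 15.75
tool_pos: [0.6015, 0.0697, 0.1681]
orientation: [3.14, -0.004, 0.018]
wrist_force: [9.9, -0.9, -5.0]
opening: 0.0173
grip_force: 40.0
```

Call:
play_rows(
  plan=[
    {"offset":[-0.0093,-0.0013,0],"angular":[0,0,0],"grip":1},
    {"offset":[-0.0094,0.0007,0],"angular":[0,0,0],"grip":1},
    {"offset":[-0.009,0.0026,0],"angular":[0,0,0],"grip":1},
    {"offset":[-0.0083,0.0044,0],"angular":[0,0,0],"grip":1},
    {"offset":[-0.0072,0.006,0],"angular":[0,0,0],"grip":1},
    {"offset":[-0.0058,0.0074,0],"angular":[0,0,0],"grip":1},
    {"offset":[-0.0041,0.0085,0],"angular":[0,0,0],"grip":1},
    {"offset":[-0.0023,0.0091,0],"angular":[0,0,0],"grip":1},
  ],
)

```text
t: 16.75
tool_pos: [0.5425, 0.0388, 0.1678]
orientation: [-3.135, -0.003, -0.005]
wrist_force: [2.9, 8.5, -1.8]
opening: 0.0169
grip_force: 40.0
```

Call:
play_rows(
  plan=[
    {"offset":[-0.0003,0.0094,0],"angular":[0,0,0],"grip":1},
    {"offset":[0.0016,0.0093,0],"angular":[0,0,0],"grip":1},
    {"offset":[0.0035,0.0087,0],"angular":[0,0,0],"grip":1},
    {"offset":[0.0053,0.0078,0],"angular":[0,0,0],"grip":1},
    {"offset":[0.0068,0.0065,0],"angular":[0,0,0],"grip":1},
    {"offset":[0.008,0.005,0],"angular":[0,0,0],"grip":1},
    {"offset":[0.0088,0.0032,0],"angular":[0,0,0],"grip":1},
    {"offset":[0.0093,0.0013,0],"angular":[0,0,0],"grip":1},
  ],
)

```text
t: 17.75
tool_pos: [0.5788, -0.0168, 0.1673]
orientation: [-3.141, 0.001, 0.02]
wrist_force: [-8.3, 0.3, 6.9]
opening: 0.017
grip_force: 40.0
```

Call:
play_rows(
  plan=[
    {"offset":[0.0094,-0.0007,0],"angular":[0,0,0],"grip":1},
    {"offset":[0.009,-0.0026,0],"angular":[0,0,0],"grip":1},
    {"offset":[0.0083,-0.0044,0],"angular":[0,0,0],"grip":1},
  ],
)

```text
t: 18.12
tool_pos: [0.6058, -0.0131, 0.1672]
orientation: [3.137, -0.005, -0.02]
wrist_force: [-7.9, -3.3, 7.0]
opening: 0.0168
grip_force: 40.0
```

Call:
play_rows(
  plan=[
    {"offset":[0.0026,-0.0017,0],"angular":[0,0,0],"grip":1},
    {"offset":[0,0,0],"angular":[0,0,0],"grip":1},
    {"offset":[0,0,0],"angular":[0,0,0],"grip":1},
  ],
)

```text
t: 18.5
tool_pos: [0.6092, -0.0113, 0.1673]
orientation: [3.137, -0.005, -0.016]
wrist_force: [-5.9, -3.1, 6.6]
opening: 0.0171
grip_force: 40.0
```

Call:
play_rows(
  plan=[
    {"offset":[-0.0044,0.0038,0],"angular":[0,0,0],"grip":1},
    {"offset":[0,0,0],"angular":[0,0,0],"grip":-1},
    {"offset":[0,0,0],"angular":[0,0,0],"grip":-1},
    {"offset":[0,0,0],"angular":[0,0,0],"grip":-1},
    {"offset":[0,0,0],"angular":[0,0,0],"grip":-1},
    {"offset":[0,0,0],"angular":[0,0,0],"grip":-1},
    {"offset":[0,0,0],"angular":[0,0,0],"grip":-1},
    {"offset":[0,0,0],"angular":[0,0,0],"grip":-1},
  ],
)

```text
t: 19.5
tool_pos: [0.6092, -0.0117, 0.1677]
orientation: [-3.142, 0.001, -0.0]
wrist_force: [0.3, 0.4, -0.1]
opening: 0.0829
grip_force: 0.0
```

Call:
play_rows(
  plan=[
    {"offset":[0,0,-0.02],"angular":[0,0,0],"grip":-1},
    {"offset":[0,0,-0.03],"angular":[0,0,0],"grip":-1},
    {"offset":[0,0,-0.03],"angular":[0,0,0],"grip":-1},
    {"offset":[0,0,-0.03],"angular":[0,0,0],"grip":-1},
    {"offset":[-0.03,0,-0.02],"angular":[0,0,0],"grip":-1},
    {"offset":[-0.04,0,0],"angular":[0,0,0],"grip":-1},
    {"offset":[0,0,0],"angular":[0,0,0],"grip":-1},
    {"offset":[0,0,0],"angular":[0,0,0],"grip":-1},
  ],
)

```text
t: 20.5
tool_pos: [0.5398, -0.0116, 0.298]
orientation: [-3.142, 0.001, -0.002]
wrist_force: [0.9, 0.7, 0.6]
opening: 0.0933
grip_force: 0.0
```

```bash
python3 - <<'E'
from h import *
p=imaging.snapshot("wrist");cv2.imwrite("pics/w3.png",p["color"][...,::-1]);s=state();print(s["t"],s["tool_pos"],s["wrist_force"],s["opening"])
E
```

```text
20.55 [ 0.54009879 -0.01159969  0.2977269 ] [-0.15515195 -0.0166871  -0.35506225] 0.09339275264557081
```

View pics/w3.png

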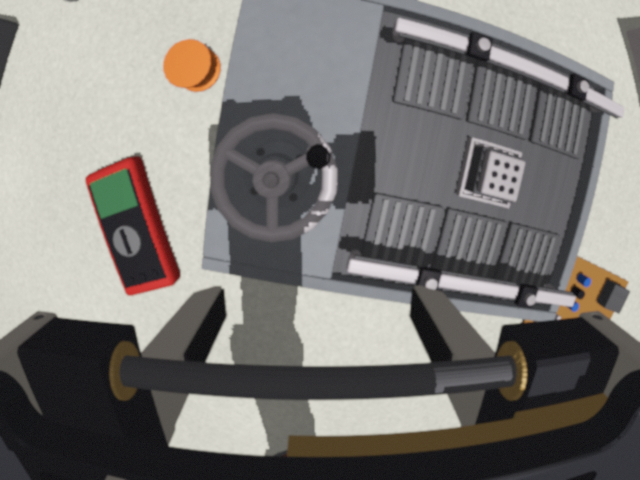

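The handle is released at (318,156), with the hub at (270,180). That puts the wheel at about -60°, as intended, and nothing else has moved.

```bash
python3 -c "
from station import manip
print(manip.hand_in())"
```

```text
the job is handed in; nothing more can be done
None
```

I wound the nozzle down onto its stop (about 18 N at the handle), took up roughly 128° of free play, wound it up 1.5 turns by handle angle, let go and handed in at about 20.6 s; the multimeter, reel and circuit board were not touched, and no verdict came back.

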